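# Move a basket of freshly lacquered guitar parts from the spray stand to the drying rack

## Robot

A 7-joint arm with a two-finger parallel gripper is mounted at the origin on the work surface. World frame = base frame: x ahead of the robot, y to its left, z up, the work surface at z = 0. Lengths are in m, angles in rad, forces in N, time in s.
With the tool pointing down it reaches from about 0.4 to 0.85 m from the base axis. Payload 4.4 kg.
Tool frame: the origin (TCP) lies at the very end of the fingers, on their centre line; the grasp point (between the pads) lies 19 mm behind it; z points along the fingers, y is the line along which they close (so a half turn about z gives the same grasp; the last joint's range is limited). The gripper opens to 94 mm and grips with 3 to 60 N. Pads are 16 mm wide; open, the fingers measure 119 mm over their backs; the gripper's body (75 mm by 177 mm) begins 78 mm behind the grasp point.
Start: joints at [-1.335, 0.628, 0.038, 1.517, -0.027, 0.996, -0.02], TCP at [0.193, 0.621, 0.205] pointing down, gripper open.
Joint ranges: [-3.06, 3.06], [-0.37, 2.12], [-1.25, 1.32], [0.18, 2.47], [-1.1, 4.24], [0.23, 1.98], [-2.94, 2.94]. Speed limits (rad/s): [2.57, 2.57, 3.14, 3.14, 3.14, 3.14, 3.14].

## Interface

Orientations are given as a unit quaternion [w, x, y, z].
In Python, from cell import sensors, viewer, env gives the robot as it stands.
- The arm moves only by the shell command python3 -m jog 'ROWS' [FORCE]. ROWS is JSON, a list of rows, each an object of numbers: "dx", "dy", "dz": the shift along the world's x, y, z in mm; "wx", "wy", "wz": the turn, a rotation vector about the world's x, y, z in degrees; "grip": the opening, from 0 (shut) to 1 (fully open). In form: [{"dx": .., "dy": .., "dz": .., "wx": .., "wy": .., "wz": .., "grip": ..}, ...]. A call has 1 to 8 rows; each row is the pose to reach, as a shift and turn from the pose commanded when the call began; what a row does not reach only later rows make up. A row lasts 1/12 s, in which the tool goes at most 41.7 mm and 7.16 degrees, less where a joint would pass 70% of its speed; a pose out of reach is approached as far as the arm can. A call with a gripper value outside its range is refused whole. The fingers move at their own pace and stop on an object; FORCE is the grip in N (left out, the last holds). Time passes only in rows, so rows that repeat a pose let the fingers close. It gives the time, the measured TCP pose, the force, the opening and the grip force at its end, in the units of the state.
- sensors.get_state(): the state, without advancing time (a new reading comes with each control period).
- viewer.capture(name): name is "scene" or "top" or "wrist"; returns (picture, depth): 384x512x3 uint8, red, green, blue; 384x512 float32, m along the optical axis (not along the pixel's ray), 0 where there is no reading.
- viewer.camera_params(name): a dict with "camera_matrix" (3x3 intrinsics, pixels), "view" (4x4, takes a point from world to camera coordinates). Camera axes: x right, y down, z forward; pixel columns grow to the right and rows downward; lengths in m; the calibration is good to about 2 mm. A picture is of the moment at which its call begins: read the wrist's pose just before it. camera_params takes no time and is no camera call; for the wrist camera it gives the pose at the moment of the call.
- env.finish_job(): hands the job in; it is judged then, once.
The state is a dict: "time_s": time; "joint_pos": joint angles; "joint_velocities": joint speeds; "effort": joint torques, N m; "tool_pos": TCP position; "ee_rot": TCP orientation; "ft_force": force on the tool from outside, world axes, zero at the start; "wrist_torque": the same for the moment, N m; "opening": finger opening in m; "gripper_force": force on a finger pad.
Only numpy, scipy, OpenCV 4.12 (cv2) and the standard library are available. Lean on these libraries where they do the work, as an engineer would, in place of code of your own. Each camera call takes 0.05 s, during which the arm holds its last target. There are 200 camera calls.

## Task

Take the hanging wire basket by its blue grip off the dark spray stand and, keeping it level and never setting it down anywhere, bring it in from the front and lower it gently onto the front part of the two arms of the red drying rack. Then, with the arms carrying some of its weight, slide it back over the small humps and under the yellow keeper bars until its bail lies in the dips, let go and leave it hanging there. The rack's arms are clamped at a height that is not measured, so feel for them: never push the basket against the rack with more than about 12 newtons, do not jam it against the stand, and leave the cup, can and glue bottle alone.

Things in the scene. Friction and masses are not known exactly. Their poses are not given: they have to be found in the camera images.
- bail (a point): Centre of the basket's blue grip, 14 mm thick in x, 36 mm long in y, 22 mm tall, on the axis of the bail: a round bar 10 mm thick, 128 mm long along y, with a 6 mm leg down to the tray at y = +-64 mm. Nothing lies between grip and tray rim, 95 mm below. Axes are the basket's, z up. At the start the bail hangs across the spray stand's arms, its axis about 200 mm above the table.
- basket: The loose wire basket, 0.35 to 0.55 kg with the small parts in it. Origin under the middle of its tray, which is 90 x 130 x 45 mm (x, y, z); the bail's axis is 140 mm above the origin. Hung by its bail on two arms it stays level by itself; the arms then run between bail and tray, so it leaves or enters a hook through the front, not from straight above.
- stand: Fixed dark spray stand, origin on the table under the hanging bail. Two parallel 8 mm rods at y = +-38 mm point to its -x (to the robot): flat from x = -22 to +16 mm, tips at x = -30 mm upturned 15 mm. Lift the bail 25 to 60 mm, then draw it 85 mm forward to get the tray out from under them. Post 205 mm tall at x = +85 mm.
- rack: Fixed red drying rack, 230 mm tall, posts at x = +94 mm. Origin on the table under the dips of its two 8 mm arms, at y = +-38 mm, that point to its -x (to the robot). Arms and keepers ride on a clamp set at any height up to 16 mm above or below the heights given here; the poses do not show it. The arms are sprung: about 2 N/mm, giving up to 12 mm downward.
- rack_front (a point): Where the bail's axis lies when it just touches the arms' flat front part, at mid clamp setting: rack x = -28 mm, 203 mm up; the real height is up to 16 mm more or less. The flat part runs from rack x = -47 to -18 mm, with tips upturned 14 mm at x = -54 mm; then a hump 2 mm high at x = -4 mm. Come in from the front, bail axis 240 to 260 mm up: that clears the tips, tray under the arms.
- rack_dip (a point): Where the bail's axis lies in the dips at mid clamp setting, unloaded: rack x = +10 mm, 200 mm up (3 mm under the front part); the real height is up to 16 mm more or less. A yellow 16 mm keeper rod above each arm, from rack x = -6 mm back, leaves 18 mm over the flat part's top level, so the 10 mm bail gets in only by sliding from the front.
- cup_mid (a point): Bystander: steel mixing cup with a stirring stick, 68 mm across, 90 mm tall (stick to about 110 mm), point 45 mm up. Leave alone.
- can_mid (a point): Bystander: green paint can, 90 mm across, 100 mm tall, point half-way up. Leave alone.
- glue_mid (a point): Bystander: white bottle with yellow cap, 48 mm across, 110 mm tall, point half-way up. Leave alone.
There are look-alikes about, which are no part of the job. What is meant by the basket is not pink, and is the larger of those in its own colour.

How it is judged:
On the way, in this order (a step that is already met when the one before it is completed fails the run):
1. the basket is held and lifted clear of the spray stand (contact force between the fingers and basket above 2 N and contact force between basket and stand below 0.05 N and distance of bail from where it was at the start of the episode above 0.025 m), for 0.1 s.
2. still held, the bail bears on the front part of the rack's arms, before the humps (contact force between the fingers and basket above 2 N and contact force between basket and rack above 1 N and x of bail in the frame of rack between -0.046 and -0.017 m and y of bail in the frame of rack between -0.018 and 0.018 m), for 0.2 s.
3. still held, the bail has been slid back behind the humps (contact force between the fingers and basket above 2 N and x of bail in the frame of rack between 0.003 and 0.022 m and y of bail in the frame of rack between -0.018 and 0.018 m), for 0.1 s.
At the end, for the whole second after the job is handed in: The basket hangs from the rack alone, released and still (under 30 mm/s), level within 0.12 rad, its bail in the dips under the keeper bars (1 to 22 mm behind the rack's origin, within 18 mm sideways) (x of bail in the frame of rack between 0.001 and 0.022 m and y of bail in the frame of rack between -0.018 and 0.018 m and z of bail in the frame of rack between 0.178 and 0.217 m and angle between basket's own z axis and vertical below 0.12 rad and contact force between basket and rack above 2 N and contact force between basket and the fingers below 0.05 N and contact force between basket and table below 0.05 N and contact force between basket and stand below 0.05 N and linear speed of basket below 0.03 m/s); the robot touches nothing.
It fails at once if the basket is pushed against the rack with more than 12 N, or jammed against the spray stand with more than 30 N (contact force between basket and rack above 12 N or contact force between basket and stand above 30 N).
It fails at once if the basket tips more than 0.25 rad from level (angle between basket's own z axis and vertical above 0.25 rad).
It fails at once if the basket touches the table (contact force between basket and table above 0.3 N).
It fails at once if the cup, can or glue bottle is moved more than 20 mm (distance of any of cup_mid, can_mid, glue_mid from where it was at the start of the episode above 0.02 m).
It also fails if it takes over 69 s, if anything falls off the work surface, if the arm or the gripper's body presses on something with over 40 N, if the wrist force passes 120 N, or if a joint passes its speed limit or range.

## Working session

There is one attempt and no reset: what is moved stays moved. The work goes in short steps, Python scripts to look and compute and a shell command to move; the robot and the scene stay as the last step left them, time stands still between calls to the robot, and variables do not carry over. Pictures are saved under pics/ and viewed, at most 10 in all, crops included, and the job is handed in when it is done.

```bash
mkdir -p pics
cat > h.py <<'E'
from cell import sensors, viewer, env
import numpy as np, cv2
def shot(n,save=None):
    K=viewer.camera_params(n); p,d=viewer.capture(n)
    if save: cv2.imwrite('pics/'+save,cv2.cvtColor(p,cv2.COLOR_RGB2BGR))
    M=np.array(K['camera_matrix']);V=np.array(K['view'])
    v,u=np.mgrid[:384,:512]
    P=np.stack([(u-M[0,2])/M[0,0]*d,(v-M[1,2])/M[1,1]*d,d],-1)
    W=(P-V[:3,3])@V[:3,:3]; W[d==0]=np.nan
    return p,d,W,M,V
E
python3 - <<'E'
from h import *
s=sensors.get_state();print(s)
ims=[]
for n in('scene','top'):
    p,d,W,M,V=shot(n); np.savez('/tmp/'+n+'.npz',p=p,W=W,M=M,V=V); 
    cv2.imwrite(f'pics/{n}0.png',cv2.cvtColor(p,cv2.COLOR_RGB2BGR)); print(n,-V[:3,:3].T@V[:3,3])
E
```

```text
{'time_s': 0.0, 'joint_pos': array([-1.3347682 ,  0.62931142,  0.03843045,  1.51835102, -0.02696737,
        0.99628602, -0.01998648]), 'joint_velocities': array([-3.51477396e-04,  6.14757263e-05,  1.70369063e-03,  1.39413229e-04,
        8.80221359e-04, -2.36997607e-04,  1.36772265e-03]), 'effort': array([-9.01001331e-04, -5.49715626e+01,  1.14320096e+00, -1.86634558e+01,
       -5.22632618e-02,  2.34313658e-02,  1.59119395e-04]), 'tool_pos': array([0.19300361, 0.61999843, 0.20458184]), 'ee_rot': array([-1.17059080e-04,  1.50321552e-01,  9.88636731e-01, -9.11575875e-04]), 'ft_force': array([-0.15262623, -0.80256236,  0.15579721]), 'wrist_torque': array([0.02368358, 0.03297091, 0.01232977]), 'gripper_force': 0.0, 'opening': 0.09422607131174787}
scene [1.40948172 0.1668914  0.70303517]
top [0.48912831 0.05450662 1.64246336]
```

View pics/scene0.png

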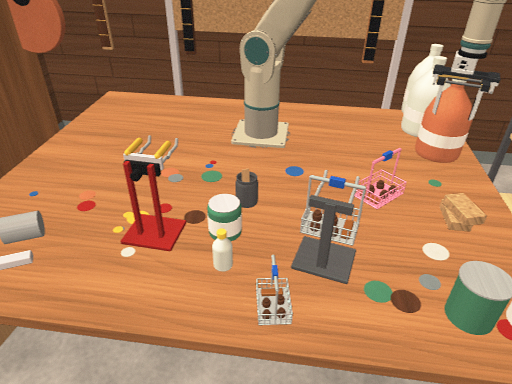

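View pics/top0.png

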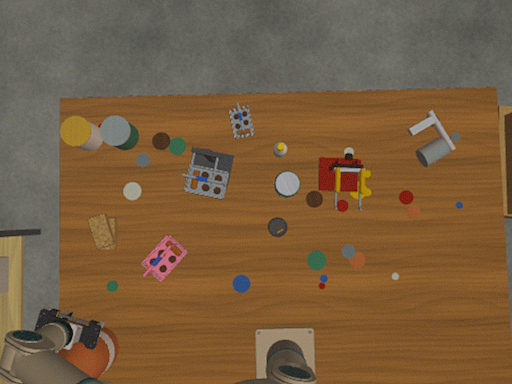

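The scene shows the basket on the dark stand: its blue grip is at about (337,183) in the scene view and (203,180) from the top. The red rack with yellow keepers is at (345,180) from the top, with the can (288,183), cup (278,227) and glue bottle (280,150) between them. The pink basket and the small basket on the table (240,120) are look-alikes.

Run:
```python
import numpy as np,cv2
def rep(tag,W,m):
    q=W[m];q=q[~np.isnan(q).any(1)]
    if len(q)==0: print(tag,'none');return
    c,_,a=cv2.minAreaRect((q[:,:2]*1000).astype(np.float32)) ,0,0
    print(tag,len(q),'med',np.median(q,0).round(4),'z',np.percentile(q[:,2],[5,95]).round(3),'rect',[np.round(x,1) for x in c])
for n in('scene','top'):
    f=np.load(f'/tmp/{n}.npz');p,W=f['p'],f['W'];h=cv2.cvtColor(p,cv2.COLOR_RGB2HSV);H,S,V=h[...,0],h[...,1],h[...,2];z=W[...,2]
    for col,m in dict(blue=(H>100)&(H<125)&(S>130),yellow=(H>20)&(H<32)&(S>150)&(z>.16),red=((H<6)|(H>174))&(S>150)&(z<.03),redhi=((H<6)|(H>174))&(S>150)&(z>.05)).items():
        k,L,st,c=cv2.connectedComponentsWithStats(m.astype(np.uint8),connectivity=8)
        for i in range(1,k):
            if st[i,4]>8: rep(f'{n} {col} px{c[i].round(0)}',W,L==i)
f=np.load('/tmp/top.npz');p,W=f['p'],f['W']
# grey arms in front of rack / stand
for tag,(x0,y0,x1,y1) in dict(rack=(325,155,372,212),stand=(180,145,240,205)).items():
    q=W[y0:y1,x0:x1];c=p[y0:y1,x0:x1]
    m=(q[...,2]>.185)&(q[...,2]<.26)
    for P,C in list(zip(q[m],c[m]))[::6]: print(tag,P.round(3),C)
big=cv2.resize(p[140:220,175:375],None,fx=4,fy=4,interpolation=cv2.INTER_CUBIC)
cv2.imwrite('pics/topcrop.png',big[...,::-1])
```

```text
scene blue px[388. 155.] 63 med [0.3657 0.4156 0.1478] z [0.134 0.153] rect [array([364. , 414.2]), array([11. , 38.1]), np.float64(44.2)]
scene blue px[209. 166.] 22 med [ 0.272  -0.1454  0.0014] z [-0.001  0.003] rect [array([ 272.2, -145.3]), array([23. , 20.7]), np.float64(14.6)]
scene blue px[294. 171.] 125 med [0.2619 0.1485 0.0021] z [-0.     0.004] rect [array([262.5, 148.3]), array([58. , 54.6]), np.float64(10.6)]
scene blue px[337. 182.] 143 med [0.6264 0.2546 0.205 ] z [0.193 0.212] rect [array([622.9, 255. ]), array([33.3, 15. ]), np.float64(80.5)]
scene blue px[ 33. 194.] 23 med [ 0.5229 -0.6389  0.0025] z [0.001 0.004] rect [array([ 524.3, -638.3]), array([18.5, 19.5]), np.float64(5.3)]
scene blue px[275. 270.] 52 med [0.8422 0.1343 0.115 ] z [0.112 0.117] rect [array([838.8, 133.7]), array([27. ,  9.5]), np.float64(11.9)]
scene yellow px[131. 146.] 49 med [ 0.6106 -0.245   0.2475] z [0.244 0.249] rect [array([ 603.4, -244.1]), array([ 8.8, 71. ]), np.float64(84.8)]
scene yellow px[161. 148.] 44 med [ 0.6136 -0.1689  0.2481] z [0.245 0.249] rect [array([ 609.5, -169.6])
[... 10511 characters left out ...]
18 0.191] [133 132 127]
stand [0.617 0.264 0.21 ] [79 76 97]
stand [0.616 0.244 0.212] [ 44  78 153]
stand [0.617 0.227 0.199] [131 135 128]
stand [0.615 0.26  0.193] [106 105 101]
stand [0.613 0.238 0.213] [ 37  62 114]
stand [0.613 0.22  0.203] [126 127 122]
stand [0.613 0.201 0.2  ] [113 117 119]
stand [0.61  0.226 0.204] [108 109 105]
stand [0.61  0.207 0.206] [121 122 116]
stand [0.609 0.303 0.2  ] [114 117 116]
stand [0.607 0.214 0.204] [110 113 114]
stand [0.606 0.195 0.204] [116 115 112]
stand [0.605 0.228 0.193] [109 110 112]
stand [0.604 0.193 0.196] [109 108 108]
stand [0.601 0.224 0.2  ] [118 120 123]
stand [0.595 0.225 0.19 ] [119 114 107]
stand [0.588 0.224 0.2  ] [130 130 127]
```

View pics/topcrop.png

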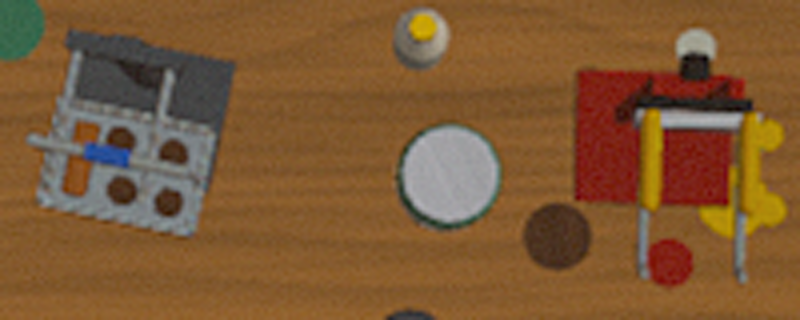

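Run:
```python
import numpy as np,cv2
from scipy.spatial.transform import Rotation as R
f=np.load('/tmp/top.npz');p,W=f['p'],f['W'];h=cv2.cvtColor(p,cv2.COLOR_RGB2HSV);H,S=h[...,0],h[...,1]
def fit(tag,box,m):
    M=np.zeros(m.shape,bool);x0,y0,x1,y1=box;M[y0:y1,x0:x1]=1
    q=W[M&m];vx,vy,cx,cy=cv2.fitLine(q[:,:2].astype(np.float32),cv2.DIST_HUBER,0,1e-4,1e-4).ravel()
    t=(q[:,:2]-[cx,cy])@[vx,vy]
    print(tag,len(q),'dir deg',np.degrees(np.arctan2(vy,vx)).round(1),'c',np.round([cx,cy],4),'ends',(np.array([cx,cy])+t.min()*np.array([vx,vy])).round(4),(np.array([cx,cy])+t.max()*np.array([vx,vy])).round(4),'z',np.percentile(q[:,2],[10,50,90]).round(4))
z=W[...,2];Y=(H>20)&(H<32)&(S>150)&(z>.225)
fit('keepL',(325,155,348,215),Y);fit('keepR',(350,155,375,215),Y)
Aa=(z>.195)&(z<.222)&(W[...,0]<.563)
A=(z>.195)&(z<.235)&(W[...,0]<.563)
fit('armL',(325,155,348,215),A);fit('armR',(350,155,375,215),A)
fit('armLflat',(325,155,348,215),A&(W[...,0]>.525));fit('armRflat',(350,155,375,215),A&(W[...,0]>.525))
g=(z>.22)&(W[...,0]>.63)&(W[...,0]<.645)&(S<60); fit('cross',(325,150,375,180),g)
B=(H>100)&(H<125)&(S>130)&(z>.19); fit('grip',(180,160,225,200),B)
b=(z>.185)&(W[...,0]<.645)&(W[...,0]>.595)
b&=abs((W[...,0]-.622)-(W[...,1]-.253)*.24)<.012
fit('bail',(170,150,240,205),b)
x=(z>.185)&(W[...,0]>.64)&(W[...,0]<.69); fit('sarmR',(205,140,240,205),x&(W[...,1]<.225)&(W[...,1]>.195)); fit('sarmL',(180,140,215,205),x&(W[...,1]>.27)&(W[...,1]<.3))
for n,c in dict(can=(288,183),cup=(278,227),glue=(280,149)).items(): print(n,W[c[1],c[0]].round(3))
f=np.load('/tmp/scene.npz');p,W=f['p'],f['W'];h=cv2.cvtColor(p,cv2.COLOR_RGB2HSV);H,S=h[...,0],h[...,1];z=W[...,2]
Y=(H>20)&(H<32)&(S>150)&(z>.225)
fit('s keepR',(115,130,146,165),Y);fit('s keepL',(147,130,180,165),Y)
fit('s grip',(320,170,355,195),(H>100)&(H<125)&(S>130)&(z>.2))
q=[-1.17e-4,.15032,.98864,-9.1e-4];Rm=R.from_quat(q[1:]+q[:1]).as_matrix();print('tool y deg',np.degrees(np.arctan2(Rm[1,1],Rm[0,1])))
```

```text
keepL 96 dir deg -4.6 c [ 0.6045 -0.1699] ends [ 0.5697 -0.167 ] [ 0.6459 -0.1732] z [0.2407 0.2448 0.2495]
keepR 100 dir deg -2.6 c [ 0.6042 -0.245 ] ends [ 0.5618 -0.2431] [ 0.6359 -0.2464] z [0.2411 0.2451 0.249 ]
armL 39 dir deg -5.1 c [ 0.5397 -0.164 ] ends [ 0.5148 -0.1618] [ 0.5622 -0.1661] z [0.2085 0.2138 0.2244]
armR 50 dir deg -3.7 c [ 0.5333 -0.2396] ends [ 0.51   -0.2381] [ 0.5605 -0.2414] z [0.2072 0.2129 0.221 ]
armLflat 29 dir deg -4.4 c [ 0.5477 -0.165 ] ends [ 0.5275 -0.1635] [ 0.5622 -0.1661] z [0.207  0.2131 0.2156]
armRflat 36 dir deg -0.6 c [ 0.5453 -0.2404] ends [ 0.5258 -0.2402] [ 0.5606 -0.2406] z [0.2072 0.2126 0.2152]
cross 88 dir deg 88.3 c [ 0.6363 -0.2067] ends [ 0.6351 -0.2452] [ 0.6377 -0.1612] z [0.2247 0.2366 0.2404]
grip 40 dir deg 74.6 c [0.6215 0.2532] ends [0.617  0.2368] [0.626  0.2695] z [0.2062 0.2107 0.2134]
bail 169 dir deg 76.5 c [0.6205 0.2538] ends [0.6053 0.19  ] [0.6361 0.3189] z [0.1939 0.2036 0.2114]
sarmR 46 dir deg -15.3 c [0.6766 0.2066] ends [0.6421 0.216 ] [0.6907 0.2027] z [0.1943 0.1986 0.2031]
sarmL 42 dir deg -12.2 c [0.6658 0.2875] ends [0.641  0.2929] [0.6889 0.2825] z [0.1937 0.1982 0.2034]
can [ 0.609 -0.026  0.094]
cup [0.46  0.01  0.031]
glue [ 0.724 -0.001  0.112]
s keepR 49 dir deg -3.4 c [ 0.605  -0.2447] ends [ 0.5679 -0.2425] [ 0.6387 -0.2467] z [0.2448 0.2475 0.2491]
s keepL 45 dir deg -3.2 c [ 0.6164 -0.1694] ends [ 0.5743 -0.1671] [ 0.6449 -0.171 ] z [0.245  0.2481 0.2488]
s grip 98 dir deg 76.9 c [0.6277 0.258 ] ends [0.6231 0.2385] [0.6306 0.2707] z [0.2017 0.2091 0.2119]
tool y deg 72.70909971077
```

The fits agree with the given sizes: keeper spacing is 75 mm and bail height is about 0.203.
- **Grip:** about (0.6215, 0.254, 0.202), yaw −14°.
- **Rack:** origin about (0.570, −0.2045), yaw −3.8°. The clamp looks about 14 mm high.

I'll lift first, then go over the grip.

```bash
python3 -m jog '[{"dz":42},{"dz":83},{"dz":125},{"dx":30,"dy":-26,"dz":125,"wz":-7,"grip":0.6},{"dx":60,"dy":-52,"dz":125,"wz":-14,"grip":0.6},{"dx":90,"dy":-77,"dz":125,"wz":-21,"grip":0.6},{"dx":120,"dy":-103,"dz":125,"wz":-28,"grip":0.6},{"dx":150,"dy":-128,"dz":125,"wz":-35,"grip":0.6}]' 20
python3 -m jog '[{"dx":31,"dy":-27,"wz":-7},{"dx":62,"dy":-53,"wz":-14},{"dx":93,"dy":-79,"wz":-21},{"dx":124,"dy":-106,"wz":-28},{"dx":155,"dy":-132,"wz":-35},{"dx":186,"dy":-159,"wz":-42},{"dx":217,"dy":-185,"wz":-49},{"dx":248,"dy":-212,"dz":-10,"wz":-51.5}]'
python3 -m jog '[{"dx":15,"dy":-13,"dz":-20},{"dx":30.5,"dy":-26,"dz":-20},{"dx":30.5,"dy":-26,"dz":-20},{"dx":30.5,"dy":-26,"dz":-20}]'
```

```text
validation failed for argument at $[0]...
validation failed for argument at $[0]...
validation failed for argument at $[0]...
```

Run:
```python
from h import *
p,d,W,M,V=shot('wrist','w1.png')
h=cv2.cvtColor(p,cv2.COLOR_RGB2HSV);H,S=h[...,0],h[...,1]
m=(H>100)&(H<125)&(S>130)&(W[...,2]>.17)
q=W[m];print(len(q),np.median(q,0),[np.round(x,1) for x in cv2.minAreaRect((q[q[:,2]>.205][:,:2]*1000).astype(np.float32))],np.percentile(q[:,2],[2,98]))
v,u=np.where(m);print(u.min(),u.max(),v.min(),v.max())
s=sensors.get_state();print(s['tool_pos'],s['ee_rot'],s['opening'],s['ft_force'])
```

```text
19 [0.16676906 0.61095508 0.33453656] [array([170.8, 615.8]), array([116. ,  29.7]), np.float64(72.8)] [0.31084022 0.33794756]
0 487 262 383
[0.19304668 0.62013293 0.20477104] [-9.42853340e-05  1.50328777e-01  9.88635787e-01 -7.28831811e-04] 0.09410492355697957 [-0.33001039 -0.23521834 -0.27423872]
```

View pics/w1.png

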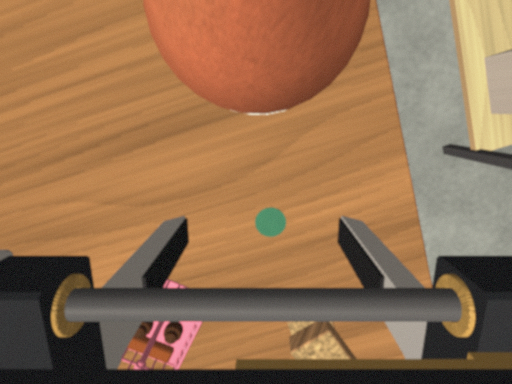

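The wrist view shows the arm still at the start, with the open fingers at (150,260) and (370,260) and the orange bottle at the top. The rows were refused because every key has to be present, so I'll write them out in full.

```bash
python3 -m jog '[{"dx":0,"dy":0,"dz":42,"wx":0,"wy":0,"wz":0,"grip":1},{"dx":0,"dy":0,"dz":83,"wx":0,"wy":0,"wz":0,"grip":1},{"dx":0,"dy":0,"dz":125,"wx":0,"wy":0,"wz":0,"grip":1},{"dx":30,"dy":-26,"dz":125,"wx":0,"wy":0,"wz":-7,"grip":0.6},{"dx":60,"dy":-52,"dz":125,"wx":0,"wy":0,"wz":-14,"grip":0.6},{"dx":90,"dy":-77,"dz":125,"wx":0,"wy":0,"wz":-21,"grip":0.6},{"dx":120,"dy":-103,"dz":125,"wx":0,"wy":0,"wz":-28,"grip":0.6},{"dx":150,"dy":-128,"dz":125,"wx":0,"wy":0,"wz":-35,"grip":0.6}]' 20
```

```text
time_s: 0.82
tool_pos: [0.3442, 0.491, 0.3305]
ee_rot: [-0.0, 0.443, 0.896, -0.0]
ft_force: [0.7, -0.4, 0.1]
opening: 0.0642
gripper_force: 0.0
```

```bash
python3 -m jog '[{"dx":31,"dy":-27,"dz":0,"wx":0,"wy":0,"wz":-7,"grip":0.6},{"dx":62,"dy":-53,"dz":0,"wx":0,"wy":0,"wz":-14,"grip":0.6},{"dx":93,"dy":-79,"dz":0,"wx":0,"wy":0,"wz":-21,"grip":0.6},{"dx":124,"dy":-106,"dz":0,"wx":0,"wy":0,"wz":-28,"grip":0.6},{"dx":155,"dy":-132,"dz":0,"wx":0,"wy":0,"wz":-35,"grip":0.6},{"dx":186,"dy":-159,"dz":0,"wx":0,"wy":0,"wz":-42,"grip":0.6},{"dx":217,"dy":-185,"dz":0,"wx":0,"wy":0,"wz":-49,"grip":0.6},{"dx":247,"dy":-212,"dz":-10,"wx":0,"wy":0,"wz":-51.5,"grip":0.6}]'
python3 -m jog '[{"dx":15,"dy":-13,"dz":-20,"wx":0,"wy":0,"wz":0,"grip":0.6},{"dx":31,"dy":-26,"dz":-20,"wx":0,"wy":0,"wz":0,"grip":0.6},{"dx":31,"dy":-26,"dz":-20,"wx":0,"wy":0,"wz":0,"grip":0.6},{"dx":31,"dy":-26,"dz":-20,"wx":0,"wy":0,"wz":0,"grip":0.6}]'
python3 - <<'E'
from h import *
from scipy.spatial.transform import Rotation as R
p,d,W,M,V=shot('wrist','w2.png')
h=cv2.cvtColor(p,cv2.COLOR_RGB2HSV);H,S=h[...,0],h[...,1]
m=(H>100)&(H<125)&(S>130)&(W[...,2]>.17)
q=W[m];print(len(q),np.median(q,0),[np.round(x,1) for x in cv2.minAreaRect((q[q[:,2]>.205][:,:2]*1000).astype(np.float32))],np.percentile(q[:,2],[2,98]))
s=sensors.get_state();w=s['ee_rot'];Rm=R.from_quat([*w[1:],w[0]]).as_matrix();print(s['tool_pos'],'ty',np.degrees(np.arctan2(Rm[1,1],Rm[0,1])),'tz',Rm[:,2],s['ft_force'],s['joint_pos'])
E
```

```text
time_s: 1.48
tool_pos: [0.5924, 0.2797, 0.3219]
ee_rot: [0.0, 0.788, 0.615, 0.002]
ft_force: [0.4, 1.0, 0.6]
opening: 0.0564
gripper_force: 0.0
time_s: 1.82
tool_pos: [0.6214, 0.2539, 0.3]
ee_rot: [-0.0, 0.788, 0.616, -0.0]
ft_force: [-0.4, -0.4, 0.8]
opening: 0.0562
gripper_force: 0.0
537 [0.6192033  0.25629947 0.21040453] [array([607.6, 267.6]), array([33.7, 83.3]), np.float64(42.9)] [0.20825194 0.40556252]
[0.62069391 0.25552332 0.30046909] ty -13.773884045117352 tz [-6.09157011e-04  9.63638828e-04 -9.99999350e-01] [-0.29119085  0.56731025  0.24791521] [-0.6815878   0.62295986  0.46643085  1.32698756 -0.28068646  1.25637064
 -0.44481683]
```

View pics/w2.png

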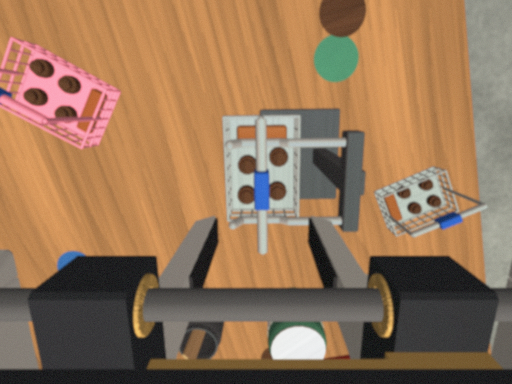

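The wrist view shows the blue grip at (262,190), centred between the fingers at (205,250) and (325,250) and aligned with them. I'll descend and close.

```bash
python3 -m jog '[{"dx":-1,"dy":1,"dz":-35,"wx":0,"wy":0,"wz":0,"grip":0.6},{"dx":-1,"dy":1,"dz":-70,"wx":0,"wy":0,"wz":0,"grip":0.6},{"dx":-1,"dy":1,"dz":-100,"wx":0,"wy":0,"wz":0,"grip":0.6},{"dx":-1,"dy":1,"dz":-118,"wx":0,"wy":0,"wz":0,"grip":0.6},{"dx":-1,"dy":1,"dz":-118,"wx":0,"wy":0,"wz":0,"grip":0.6},{"dx":-1,"dy":1,"dz":-118,"wx":0,"wy":0,"wz":0,"grip":0.6}]' 30
python3 -m jog '[{"dx":0,"dy":0,"dz":0,"wx":0,"wy":0,"wz":0,"grip":0.3},{"dx":0,"dy":0,"dz":0,"wx":0,"wy":0,"wz":0,"grip":0.2},{"dx":0,"dy":0,"dz":0,"wx":0,"wy":0,"wz":0,"grip":0.1},{"dx":0,"dy":0,"dz":0,"wx":0,"wy":0,"wz":0,"grip":0},{"dx":0,"dy":0,"dz":0,"wx":0,"wy":0,"wz":0,"grip":0},{"dx":0,"dy":0,"dz":0,"wx":0,"wy":0,"wz":0,"grip":0},{"dx":0,"dy":0,"dz":0,"wx":0,"wy":0,"wz":0,"grip":0}]' 30
```

```text
time_s: 2.37
tool_pos: [0.619, 0.2576, 0.1827]
ee_rot: [-0.001, 0.786, 0.618, -0.0]
ft_force: [-1.0, 0.1, 1.6]
opening: 0.0564
gripper_force: 0.0
time_s: 2.95
tool_pos: [0.6205, 0.2556, 0.1827]
ee_rot: [0.0, 0.787, 0.617, 0.0]
ft_force: [1.1, 0.3, 0.3]
opening: 0.0134
gripper_force: 30.0
```

```bash
python3 -m jog '[{"dx":0,"dy":0,"dz":6,"wx":0,"wy":0,"wz":0,"grip":0},{"dx":0,"dy":0,"dz":12,"wx":0,"wy":0,"wz":0,"grip":0},{"dx":0,"dy":0,"dz":20,"wx":0,"wy":0,"wz":0,"grip":0},{"dx":0,"dy":0,"dz":28,"wx":0,"wy":0,"wz":0,"grip":0},{"dx":0,"dy":0,"dz":36,"wx":0,"wy":0,"wz":0,"grip":0},{"dx":0,"dy":0,"dz":42,"wx":0,"wy":0,"wz":0,"grip":0},{"dx":0,"dy":0,"dz":42,"wx":0,"wy":0,"wz":0,"grip":0},{"dx":0,"dy":0,"dz":42,"wx":0,"wy":0,"wz":0,"grip":0}]'
python3 -m jog '[{"dx":-5,"dy":1,"dz":0,"wx":0,"wy":0,"wz":0,"grip":0},{"dx":-15,"dy":4,"dz":0,"wx":0,"wy":0,"wz":0,"grip":0},{"dx":-31,"dy":8,"dz":0,"wx":0,"wy":0,"wz":0,"grip":0},{"dx":-48,"dy":12,"dz":0,"wx":0,"wy":0,"wz":0,"grip":0},{"dx":-65,"dy":16,"dz":0,"wx":0,"wy":0,"wz":0,"grip":0},{"dx":-83,"dy":21,"dz":0,"wx":0,"wy":0,"wz":0,"grip":0},{"dx":-97,"dy":24,"dz":0,"wx":0,"wy":0,"wz":0,"grip":0},{"dx":-107,"dy":27,"dz":0,"wx":0,"wy":0,"wz":0,"grip":0}]'
python3 -c "
from h import *
p,d,W,M,V=shot('scene','s2.png')"
```

```text
time_s: 3.62
tool_pos: [0.6204, 0.2557, 0.225]
ee_rot: [0.0, 0.787, 0.617, 0.0]
ft_force: [-0.4, 0.8, -3.6]
opening: 0.0135
gripper_force: 30.0
time_s: 4.28
tool_pos: [0.5107, 0.2831, 0.224]
ee_rot: [-0.001, 0.787, 0.618, -0.001]
ft_force: [0.4, 0.5, -4.4]
opening: 0.0138
gripper_force: 30.0
```

View pics/s2.png

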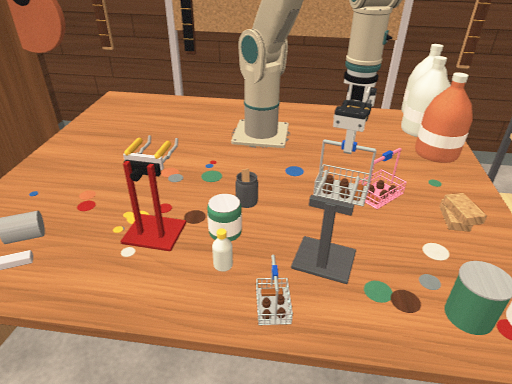

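The basket is held level in front of the stand at about (340,180) and clear of the arms. I'll raise it and carry it across to the rack's front.

```bash
python3 -m jog '[{"dx":-3,"dy":0,"dz":10,"wx":0,"wy":0,"wz":0,"grip":0},{"dx":-6,"dy":-4,"dz":25,"wx":0,"wy":0,"wz":0,"grip":0},{"dx":-8,"dy":-14,"dz":38,"wx":0,"wy":0,"wz":0,"grip":0},{"dx":-10,"dy":-30,"dz":42,"wx":0,"wy":0,"wz":0.5,"grip":0},{"dx":-12,"dy":-52,"dz":42,"wx":0,"wy":0,"wz":1,"grip":0},{"dx":-15,"dy":-78,"dz":42,"wx":0,"wy":0,"wz":1.5,"grip":0},{"dx":-18,"dy":-104,"dz":42,"wx":0,"wy":0,"wz":2,"grip":0},{"dx":-22,"dy":-130,"dz":42,"wx":0,"wy":0,"wz":3,"grip":0}]'
python3 -m jog '[{"dx":-4,"dy":-26,"dz":0,"wx":0,"wy":0,"wz":0.5,"grip":0},{"dx":-8,"dy":-52,"dz":0,"wx":0,"wy":0,"wz":1,"grip":0},{"dx":-12,"dy":-78,"dz":0,"wx":0,"wy":0,"wz":1.5,"grip":0},{"dx":-16,"dy":-104,"dz":0,"wx":0,"wy":0,"wz":2,"grip":0},{"dx":-19,"dy":-130,"dz":0,"wx":0,"wy":0,"wz":2.5,"grip":0},{"dx":-22,"dy":-156,"dz":0,"wx":0,"wy":0,"wz":3,"grip":0},{"dx":-25,"dy":-182,"dz":0,"wx":0,"wy":0,"wz":4,"grip":0},{"dx":-28,"dy":-208,"dz":0,"wx":0,"wy":0,"wz":4,"grip":0}]'
python3 -m jog '[{"dx":-4,"dy":-26,"dz":0,"wx":0,"wy":0,"wz":0.5,"grip":0},{"dx":-8,"dy":-52,"dz":0,"wx":0,"wy":0,"wz":1,"grip":0},{"dx":-12,"dy":-78,"dz":0,"wx":0,"wy":0,"wz":1.5,"grip":0},{"dx":-16,"dy":-104,"dz":0,"wx":0,"wy":0,"wz":2,"grip":0},{"dx":-17,"dy":-122,"dz":0,"wx":0,"wy":0,"wz":2.5,"grip":0},{"dx":-18,"dy":-134,"dz":0,"wx":0,"wy":0,"wz":3,"grip":0},{"dx":-18,"dy":-140,"dz":0,"wx":0,"wy":0,"wz":3,"grip":0},{"dx":-18,"dy":-140,"dz":0,"wx":0,"wy":0,"wz":3,"grip":0}]'
python3 - <<'E'
from h import *
p,d,W,M,V=shot('top','t3.png'); np.savez('/tmp/t3.npz',p=p,W=W)
p,d,W,M,V=shot('wrist','w3.png'); np.savez('/tmp/w3.npz',p=p,W=W,M=M,V=V)
a=[sensors.get_state()['tool_pos']];print(a)
E
```

```text
time_s: 5.0
tool_pos: [0.4921, 0.15, 0.2676]
ee_rot: [0.001, 0.771, 0.637, 0.001]
ft_force: [0.3, -0.5, -3.5]
opening: 0.0139
gripper_force: 30.0
time_s: 5.67
tool_pos: [0.4633, -0.0583, 0.2677]
ee_rot: [0.001, 0.748, 0.663, 0.001]
ft_force: [1.3, 0.1, -2.5]
opening: 0.0137
gripper_force: 30.0
time_s: 6.33
tool_pos: [0.4449, -0.1981, 0.2673]
ee_rot: [0.001, 0.732, 0.682, -0.0]
ft_force: [-0.1, -0.7, -4.1]
opening: 0.0137
gripper_force: 30.0
[array([ 0.44523277, -0.19521122,  0.26678189])]
```

View pics/w3.png

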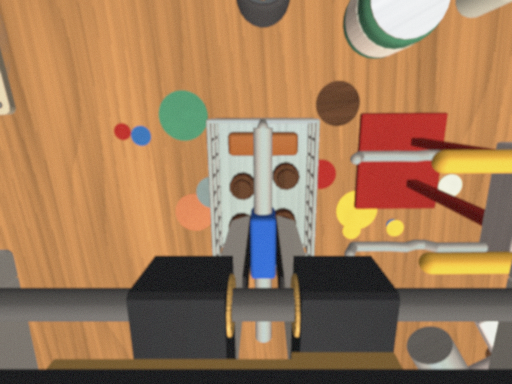

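The wrist view shows the basket gripped squarely, with the grip at (263,245). The rack arms are ahead with tips at (358,158) and (352,248), and the yellow keepers start at (435,160) and (425,262). I'll measure those relative to the grip.

Run:
```python
import numpy as np,cv2
f=np.load('/tmp/w3.npz');p,W=f['p'],f['W'];h=cv2.cvtColor(p,cv2.COLOR_RGB2HSV);H,S=h[...,0],h[...,1];z=W[...,2]
def fit(tag,box,m):
    M=np.zeros(m.shape,bool);x0,y0,x1,y1=box;M[y0:y1,x0:x1]=1
    q=W[M&m]
    vx,vy,cx,cy=cv2.fitLine(q[:,:2].astype(np.float32),cv2.DIST_HUBER,0,1e-4,1e-4).ravel()
    t=np.sort((q[:,:2]-[cx,cy])@[vx,vy]);e=[(np.array([cx,cy])+k*np.array([vx,vy])).round(4) for k in(t[2],t[-3])]
    print(tag,len(q),'deg',np.degrees(np.arctan2(vy,vx)).round(1),'c',np.round([cx,cy],4),'ends',*e,'z',np.percentile(q[:,2],[5,50,90,98]).round(4)); return q
A=(z>.18)&(z<.24)&(S<90)
for t,b in dict(armL=(350,140,440,175),armR=(340,235,495,258)).items():
    q=fit(t,b,A)
    for x in np.arange(.505,.62,.008):
        s=q[abs(q[:,0]-x)<.004]
        if len(s): print('  x %.3f y %.4f ztop %.4f n%d'%(x,np.median(s[:,1]),np.percentile(s[:,2],90),len(s)))
Y=(H>18)&(H<34)&(S>150)&(z>.2)
fit('keepL',(430,140,512,180),Y);fit('keepR',(415,245,512,280),Y)
fit('grip',(240,205,285,280),(H>100)&(H<125)&(S>130)&(z>.2)&(z<.3))
fit('bail',(254,120,272,210),(z>.2)&(z<.31))
fit('rimL',(205,110,330,128),(z>.16)&(z<.22))
```

```text
armL 839 deg -3.5 c [ 0.5611 -0.1664] ends [ 0.5105 -0.1633] [ 0.582  -0.1677] z [0.2091 0.213  0.2239 0.2271]
  x 0.513 y -0.1634 ztop 0.2273 n87
  x 0.521 y -0.1630 ztop 0.2226 n62
  x 0.529 y -0.1646 ztop 0.2137 n107
  x 0.537 y -0.1652 ztop 0.2137 n99
  x 0.545 y -0.1659 ztop 0.2137 n106
  x 0.553 y -0.1662 ztop 0.2142 n110
  x 0.561 y -0.1664 ztop 0.2152 n111
  x 0.569 y -0.1668 ztop 0.2144 n79
  x 0.577 y -0.1665 ztop 0.2107 n73
  x 0.585 y -0.1649 ztop 0.2089 n5
armR 1569 deg -3.1 c [ 0.5644 -0.2413] ends [ 0.5063 -0.2381] [ 0.6258 -0.2446] z [0.2088 0.2137 0.218  0.2249]
  x 0.505 y -0.2377 ztop 0.2268 n27
  x 0.513 y -0.2370 ztop 0.2263 n85
  x 0.521 y -0.2389 ztop 0.2137 n88
  x 0.529 y -0.2396 ztop 0.2134 n95
  x 0.537 y -0.2404 ztop 0.2136 n97
  x 0.545 y -0.2405 ztop 0.2137 n99
  x 0.553 y -0.2414 ztop 0.2149 n94
  x 0.561 y -0.2414 ztop 0.2152 n84
  x 0.569 y -0.2420 ztop 0.2119 n77
  x 0.577 y -0.2428 ztop 0.2128 n106
  x 0.585 y -0.2433 ztop 0.2165 n110
  x 0.593 y -0.2436 ztop 0.2167 n96
  x 0.601 y -0.2441 ztop 0.2166 n98
  x 0.609 y -0.2445 ztop 0.2166 n96
  x 0.617 y -0.2451 ztop 0.2167 n91
keepL 1697 deg -2.4 c [ 0.5922 -0.1673] ends [ 0.5622 -0.166 ] [ 0.6297 -0.1688] z [0.2411 0.2458 0.2474 0.2481]
keepR 1868 deg -2.7 c [ 0.5886 -0.2421] ends [ 0.5573 -0.2406] [ 0.6248 -0.2438] z [0.2396 0.2457 0.2474 0.248 ]
grip 1603 deg 85.7 c [ 0.444  -0.1955] ends [ 0.4425 -0.2144] [ 0.4452 -0.1796] z [0.2925 0.2946 0.2954 0.296 ]
bail 1543 deg 86.1 c [ 0.4468 -0.1539] ends [ 0.4452 -0.1774] [ 0.4483 -0.131 ] z [0.2853 0.288  0.2892 0.2897]
rimL 605 deg -3.7 c [ 0.4544 -0.1335] ends [ 0.4017 -0.1301] [ 0.4944 -0.1361] z [0.1701 0.1901 0.1912 0.1918]
```

The rack is now well fixed: origin x 0.566, centre y about −0.204, flat top z 0.2137, so contact is expected at bail axis ≈0.219. The bail is at (0.444, −0.1955, 0.2846). I'll lower it 22 mm and go in 90 mm.

```bash
python3 -m jog '[{"dx":0,"dy":0,"dz":-10,"wx":0,"wy":0,"wz":0.5,"grip":0},{"dx":3,"dy":-1,"dz":-22,"wx":0,"wy":0,"wz":0.5,"grip":0},{"dx":12,"dy":-2,"dz":-22,"wx":0,"wy":0,"wz":0.5,"grip":0},{"dx":28,"dy":-3,"dz":-22,"wx":0,"wy":0,"wz":0.5,"grip":0},{"dx":46,"dy":-4,"dz":-22,"wx":0,"wy":0,"wz":0.5,"grip":0},{"dx":64,"dy":-5,"dz":-22,"wx":0,"wy":0,"wz":0.5,"grip":0},{"dx":80,"dy":-6,"dz":-22,"wx":0,"wy":0,"wz":0.5,"grip":0},{"dx":90,"dy":-7,"dz":-22,"wx":0,"wy":0,"wz":0.5,"grip":0}]'
python3 -m jog '[{"dx":0,"dy":0,"dz":0,"wx":0,"wy":0,"wz":0,"grip":0},{"dx":0,"dy":0,"dz":-6,"wx":0,"wy":0,"wz":0,"grip":0},{"dx":0,"dy":0,"dz":-14,"wx":0,"wy":0,"wz":0,"grip":0},{"dx":0,"dy":0,"dz":-22,"wx":0,"wy":0,"wz":0,"grip":0},{"dx":0,"dy":0,"dz":-29,"wx":0,"wy":0,"wz":0,"grip":0},{"dx":0,"dy":0,"dz":-34,"wx":0,"wy":0,"wz":0,"grip":0},{"dx":0,"dy":0,"dz":-36,"wx":0,"wy":0,"wz":0,"grip":0},{"dx":0,"dy":0,"dz":-36,"wx":0,"wy":0,"wz":0,"grip":0}]'
python3 - <<'E'
from h import *
p,d,W,M,V=shot('wrist','w4.png'); np.savez('/tmp/w4.npz',p=p,W=W)
h=cv2.cvtColor(p,cv2.COLOR_RGB2HSV);H,S=h[...,0],h[...,1];z=W[...,2]
m=(H>100)&(H<125)&(S>130)&(z>.2)&(z<.3);q=W[m]
print(len(q),np.median(q,0),q.min(0),q.max(0))
Y=(H>18)&(H<34)&(S>150)&(z>.2);q=W[Y]
for a in(q[q[:,1]>-.2],q[q[:,1]<-.2]): print(np.sort(a[:,0])[2],np.median(a,0))
f=[];
for i in range(8): viewer.capture('top'); f.append(sensors.get_state()['ft_force'])
print('F',np.mean(f,0),np.std(f,0))
E
```

```text
time_s: 7.1
tool_pos: [0.5383, -0.2009, 0.2448]
ee_rot: [0.001, 0.726, 0.688, 0.001]
ft_force: [-0.3, -0.3, -3.4]
opening: 0.0136
gripper_force: 30.0
time_s: 7.77
tool_pos: [0.5346, -0.2022, 0.2078]
ee_rot: [-0.001, 0.727, 0.686, -0.0]
ft_force: [-0.5, -0.1, -3.8]
opening: 0.0136
gripper_force: 30.0
1652 [ 0.53359692 -0.20087017  0.23535763] [ 0.52571889 -0.22091688  0.20338766] [ 0.66800126 -0.1851022   0.25138912]
0.4908027148120533 [ 0.59846718 -0.16812986  0.24606647]
0.6022093434089331 [ 0.61733248 -0.24728978  0.24690801]
F [-0.19930416  0.28960859 -3.33846772] [0.41340166 0.32530604 0.46036491]
```

View pics/w4.png

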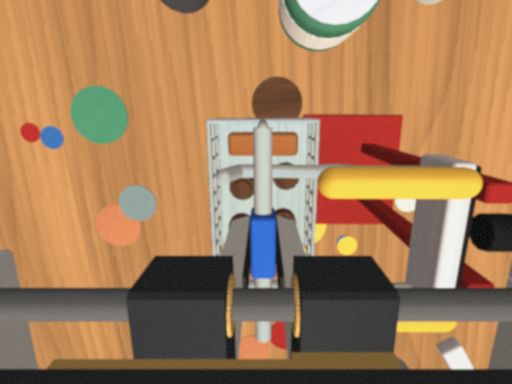

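The wrist view shows the bail crossing the left arm at (263,172), between the upturned tip (225,173) and the keeper end (322,182). It's about 5–6 mm above contact, so I'll feel down.

```bash
cat > f.py <<'E'
from h import *
f=[]
for i in range(8): viewer.capture('top'); f.append(sensors.get_state()['ft_force'])
print('F',np.mean(f,0).round(2),sensors.get_state()['time_s'])
E
python3 -m jog '[{"dx":0,"dy":0,"dz":-2,"wx":0,"wy":0,"wz":0,"grip":0},{"dx":0,"dy":0,"dz":-4,"wx":0,"wy":0,"wz":0,"grip":0},{"dx":0,"dy":0,"dz":-4,"wx":0,"wy":0,"wz":0,"grip":0},{"dx":0,"dy":0,"dz":-4,"wx":0,"wy":0,"wz":0,"grip":0}]'; python3 f.py
python3 -m jog '[{"dx":0,"dy":0,"dz":-0.5,"wx":0,"wy":0,"wz":0,"grip":0},{"dx":0,"dy":0,"dz":-1,"wx":0,"wy":0,"wz":0,"grip":0},{"dx":0,"dy":0,"dz":-1,"wx":0,"wy":0,"wz":0,"grip":0},{"dx":0,"dy":0,"dz":-1,"wx":0,"wy":0,"wz":0,"grip":0}]'; python3 f.py
```

```text
time_s: 8.55
tool_pos: [0.535, -0.2023, 0.2042]
ee_rot: [-0.0, 0.727, 0.686, -0.0]
ft_force: [-0.2, -0.1, -2.8]
opening: 0.0137
gripper_force: 30.0
F [-0.25  0.05 -3.68] 8.95
time_s: 9.28
tool_pos: [0.5351, -0.2023, 0.2034]
ee_rot: [-0.0, 0.727, 0.687, -0.0]
ft_force: [-0.3, 1.5, -3.4]
opening: 0.0138
gripper_force: 30.0
F [-0.26  0.24 -3.27] 9.6833
```

```bash
python3 -m jog '[{"dx":0,"dy":0,"dz":-0.5,"wx":0,"wy":0,"wz":0,"grip":0},{"dx":0,"dy":0,"dz":-1,"wx":0,"wy":0,"wz":0,"grip":0},{"dx":0,"dy":0,"dz":-1,"wx":0,"wy":0,"wz":0,"grip":0}]'; python3 f.py
python3 -m jog '[{"dx":0,"dy":0,"dz":-0.5,"wx":0,"wy":0,"wz":0,"grip":0},{"dx":0,"dy":0,"dz":-1,"wx":0,"wy":0,"wz":0,"grip":0},{"dx":0,"dy":0,"dz":-1,"wx":0,"wy":0,"wz":0,"grip":0}]'; python3 f.py
```

```text
time_s: 9.93
tool_pos: [0.5351, -0.2023, 0.2024]
ee_rot: [-0.0, 0.727, 0.686, -0.0]
ft_force: [-0.5, -0.3, -3.5]
opening: 0.014
gripper_force: 30.0
F [-0.27  0.03 -3.53] 10.3333
time_s: 10.58
tool_pos: [0.5352, -0.2023, 0.2014]
ee_rot: [-0.0, 0.727, 0.687, -0.0]
ft_force: [-0.3, -0.2, -3.4]
opening: 0.014
gripper_force: 30.0
F [-0.16  0.07 -3.48] 10.9833
```

```bash
python3 -m jog '[{"dx":0,"dy":0,"dz":-0.5,"wx":0,"wy":0,"wz":0,"grip":0},{"dx":0,"dy":0,"dz":-1,"wx":0,"wy":0,"wz":0,"grip":0},{"dx":0,"dy":0,"dz":-1,"wx":0,"wy":0,"wz":0,"grip":0}]'; python3 f.py
python3 -m jog '[{"dx":0,"dy":0,"dz":-0.5,"wx":0,"wy":0,"wz":0,"grip":0},{"dx":0,"dy":0,"dz":-1,"wx":0,"wy":0,"wz":0,"grip":0},{"dx":0,"dy":0,"dz":-1,"wx":0,"wy":0,"wz":0,"grip":0}]'; python3 f.py
```

```text
time_s: 11.23
tool_pos: [0.5352, -0.2024, 0.2005]
ee_rot: [0.0, 0.727, 0.686, 0.0]
ft_force: [-0.4, 0.7, -1.9]
opening: 0.0136
gripper_force: 30.0
F [ 0.15  0.12 -1.95] 11.6333
time_s: 11.88
tool_pos: [0.5352, -0.2024, 0.1996]
ee_rot: [0.0, 0.727, 0.686, 0.0]
ft_force: [0.4, 1.4, -0.3]
opening: 0.0139
gripper_force: 30.0
F [-0.5   0.23 -0.06] 12.2833
```

Contact found: the arms carry about 3.5 N at roughly 1.9 N/mm. Now I'll slide back 42 mm, with a slight relief over the hump.

```bash
python3 -m jog '[{"dx":2,"dy":0,"dz":0,"wx":0,"wy":0,"wz":0,"grip":0},{"dx":5,"dy":-0.3,"dz":0,"wx":0,"wy":0,"wz":0,"grip":0},{"dx":8,"dy":-0.5,"dz":0,"wx":0,"wy":0,"wz":0,"grip":0},{"dx":11,"dy":-0.7,"dz":0,"wx":0,"wy":0,"wz":0,"grip":0},{"dx":14,"dy":-0.8,"dz":0.2,"wx":0,"wy":0,"wz":0,"grip":0},{"dx":17,"dy":-1,"dz":0.5,"wx":0,"wy":0,"wz":0,"grip":0},{"dx":19,"dy":-1.2,"dz":0.5,"wx":0,"wy":0,"wz":0,"grip":0},{"dx":19,"dy":-1.2,"dz":0.5,"wx":0,"wy":0,"wz":0,"grip":0}]'; python3 f.py
python3 -m jog '[{"dx":2,"dy":0,"dz":0.2,"wx":0,"wy":0,"wz":0,"grip":0},{"dx":5,"dy":-0.3,"dz":0.4,"wx":0,"wy":0,"wz":0,"grip":0},{"dx":8,"dy":-0.5,"dz":0.5,"wx":0,"wy":0,"wz":0,"grip":0},{"dx":11,"dy":-0.7,"dz":0.5,"wx":0,"wy":0,"wz":0,"grip":0},{"dx":14,"dy":-0.8,"dz":0.3,"wx":0,"wy":0,"wz":0,"grip":0},{"dx":17,"dy":-1,"dz":0,"wx":0,"wy":0,"wz":0,"grip":0},{"dx":20,"dy":-1.2,"dz":-0.5,"wx":0,"wy":0,"wz":0,"grip":0},{"dx":23,"dy":-1.3,"dz":-1,"wx":0,"wy":0,"wz":0,"grip":0}]'; python3 f.py
```

```text
time_s: 12.95
tool_pos: [0.5549, -0.2036, 0.2]
ee_rot: [0.0, 0.727, 0.687, 0.0]
ft_force: [-1.9, 1.0, 0.8]
opening: 0.0138
gripper_force: 30.0
F [-1.02 -0.17  0.33] 13.35
time_s: 14.02
tool_pos: [0.5778, -0.2045, 0.1985]
ee_rot: [-0.0, 0.727, 0.687, 0.0]
ft_force: [-0.4, 1.1, -3.3]
opening: 0.0136
gripper_force: 30.0
F [-0.08  0.34 -3.6 ] 14.4167
```

```bash
python3 -m jog '[{"dx":0,"dy":0,"dz":-0.5,"wx":0,"wy":0,"wz":0,"grip":0},{"dx":0,"dy":0,"dz":-1,"wx":0,"wy":0,"wz":0,"grip":0},{"dx":0,"dy":0,"dz":-1,"wx":0,"wy":0,"wz":0,"grip":0}]'; python3 f.py
python3 -m jog '[{"dx":0,"dy":0,"dz":-0.5,"wx":0,"wy":0,"wz":0,"grip":0},{"dx":0,"dy":0,"dz":-1,"wx":0,"wy":0,"wz":0,"grip":0},{"dx":0,"dy":0,"dz":-1,"wx":0,"wy":0,"wz":0,"grip":0}]'; python3 f.py
```

```text
time_s: 14.67
tool_pos: [0.5772, -0.2049, 0.198]
ee_rot: [0.0, 0.727, 0.686, 0.0]
ft_force: [0.3, 0.6, -2.6]
opening: 0.0137
gripper_force: 30.0
F [-0.19 -0.06 -2.71] 15.0667
time_s: 15.32
tool_pos: [0.5772, -0.2049, 0.1971]
ee_rot: [0.0, 0.727, 0.686, 0.0]
ft_force: [-0.8, -0.1, -0.4]
opening: 0.0136
gripper_force: 30.0
F [-0.65 -0.19 -1.34] 15.7167
```

Run:
```python
from h import *
p,d,W,M,V=shot('wrist','w5.png')
h=cv2.cvtColor(p,cv2.COLOR_RGB2HSV);H,S=h[...,0],h[...,1];z=W[...,2]
m=(H>100)&(H<125)&(S>130)&(z>.22)&(z<.25);q=W[m];print(len(q),np.median(q,0))
```

```text
1606 [ 0.57600604 -0.20383122  0.22461308]
```

View pics/w5.png

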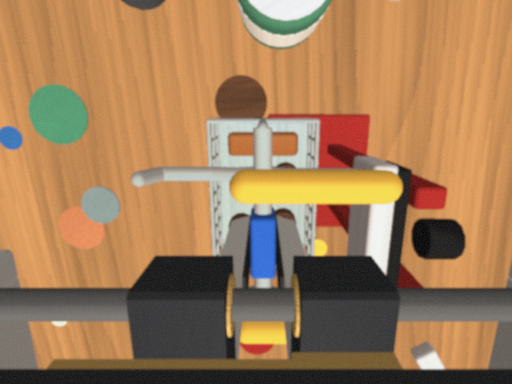

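The wrist view shows the bail (263,165) under the left keeper (front end 237,187), about 10 mm behind the rack origin, in the dip. I'll lower a little more until the arms take the weight, then open gently.

```bash
python3 -m jog '[{"dx":0,"dy":0,"dz":-0.5,"wx":0,"wy":0,"wz":0,"grip":0},{"dx":0,"dy":0,"dz":-1,"wx":0,"wy":0,"wz":0,"grip":0},{"dx":0,"dy":0,"dz":-1.3,"wx":0,"wy":0,"wz":0,"grip":0},{"dx":0,"dy":0,"dz":-1.3,"wx":0,"wy":0,"wz":0,"grip":0}]'; python3 f.py
python3 -m jog '[{"dx":0,"dy":0,"dz":0,"wx":0,"wy":0,"wz":0,"grip":0.15},{"dx":0,"dy":0,"dz":0,"wx":0,"wy":0,"wz":0,"grip":0.2},{"dx":0,"dy":0,"dz":0,"wx":0,"wy":0,"wz":0,"grip":0.3},{"dx":0,"dy":0,"dz":0,"wx":0,"wy":0,"wz":0,"grip":0.35},{"dx":0,"dy":0,"dz":0,"wx":0,"wy":0,"wz":0,"grip":0.35},{"dx":0,"dy":0,"dz":0,"wx":0,"wy":0,"wz":0,"grip":0.35},{"dx":0,"dy":0,"dz":0,"wx":0,"wy":0,"wz":0,"grip":0.35},{"dx":0,"dy":0,"dz":0,"wx":0,"wy":0,"wz":0,"grip":0.35}]'; python3 f.py
```

```text
time_s: 16.1
tool_pos: [0.5772, -0.2049, 0.1959]
ee_rot: [0.0, 0.727, 0.686, 0.0]
ft_force: [-1.2, 0.7, 1.5]
opening: 0.0142
gripper_force: 30.0
F [-1.16  0.01  1.05] 16.5
time_s: 17.17
tool_pos: [0.5772, -0.2049, 0.1957]
ee_rot: [0.0, 0.727, 0.687, 0.0]
ft_force: [-0.4, -0.9, -0.2]
opening: 0.0327
gripper_force: 0.0
F [0.28 0.02 0.22] 17.5667
```

Released. Now rising straight up.

```bash
python3 -m jog '[{"dx":0,"dy":0,"dz":8,"wx":0,"wy":0,"wz":0,"grip":0.35},{"dx":0,"dy":0,"dz":20,"wx":0,"wy":0,"wz":0,"grip":0.35},{"dx":0,"dy":0,"dz":35,"wx":0,"wy":0,"wz":0,"grip":0.35},{"dx":0,"dy":0,"dz":55,"wx":0,"wy":0,"wz":0,"grip":0.35},{"dx":0,"dy":0,"dz":80,"wx":0,"wy":0,"wz":0,"grip":0.35},{"dx":0,"dy":0,"dz":110,"wx":0,"wy":0,"wz":0,"grip":0.35},{"dx":0,"dy":0,"dz":130,"wx":0,"wy":0,"wz":0,"grip":0.35},{"dx":0,"dy":0,"dz":130,"wx":0,"wy":0,"wz":0,"grip":0.35}]'
python3 -m jog '[{"dx":0,"dy":0,"dz":0,"wx":0,"wy":0,"wz":0,"grip":0.35},{"dx":0,"dy":0,"dz":0,"wx":0,"wy":0,"wz":0,"grip":0.35},{"dx":0,"dy":0,"dz":0,"wx":0,"wy":0,"wz":0,"grip":0.35},{"dx":0,"dy":0,"dz":0,"wx":0,"wy":0,"wz":0,"grip":0.35},{"dx":0,"dy":0,"dz":0,"wx":0,"wy":0,"wz":0,"grip":0.35},{"dx":0,"dy":0,"dz":0,"wx":0,"wy":0,"wz":0,"grip":0.35},{"dx":0,"dy":0,"dz":0,"wx":0,"wy":0,"wz":0,"grip":0.35},{"dx":0,"dy":0,"dz":0,"wx":0,"wy":0,"wz":0,"grip":0.35}]'
python3 - <<'E'
from h import *
for i in range(2):
    p,d,W,M,V=shot('wrist')
    h=cv2.cvtColor(p,cv2.COLOR_RGB2HSV);H,S=h[...,0],h[...,1];z=W[...,2]
    m=(H>100)&(H<125)&(S>130)&(z>.2)&(z<.25);q=W[m];print(len(q),np.median(q,0))
    for k in range(6): viewer.capture('top')
p,d,W,M,V=shot('scene','s6.png')
E
```

```text
time_s: 18.23
tool_pos: [0.5793, -0.2064, 0.3311]
ee_rot: [0.004, 0.727, 0.686, 0.002]
ft_force: [-0.2, -0.0, -0.1]
opening: 0.0328
gripper_force: 0.0
time_s: 18.9
tool_pos: [0.5771, -0.2049, 0.3255]
ee_rot: [-0.0, 0.727, 0.686, -0.0]
ft_force: [0.1, -0.3, -0.1]
opening: 0.0327
gripper_force: 0.0
474 [ 0.57601289 -0.2055358   0.22415861]
471 [ 0.5761146  -0.20562645  0.22409272]
```

View pics/s6.png

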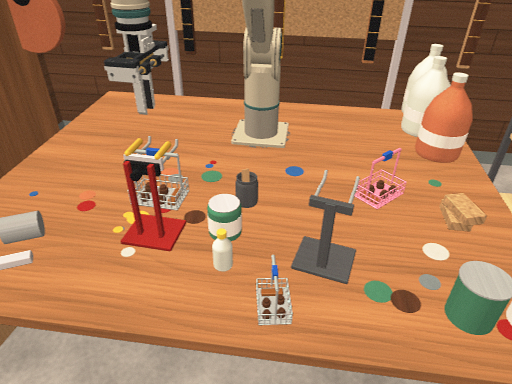

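The basket hangs level and still on the rack at about (160,180), with its bail at rack x ≈ +10 mm. The gripper is clear above it and the bystanders are untouched.

```bash
python3 -c "
from cell import env; print(env.finish_job())"
```

```text
the job is handed in; nothing more can be done
None
```

The job is handed in, though no verdict came back: the basket hangs level and still in the rack's dips under the keeper bars, released, with the cup, can and glue bottle left alone.

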